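# Index a watch case on by one hole

### The job

Index the small dividing table on by one hole: press the orange plunger button on its arm right down with a fingertip, keep it down while you swing the arm round to the next hole, anticlockwise as seen from above, and then let the plunger spring back up into that hole so that the table is locked again. Press and push only: do not grip the button, leave the watch case lying in its holder, and do not shift the things standing around.

Things in the scene. Friction and masses are not known exactly. Their poses are not given: they have to be found in the camera images.
- dividing_base: fixed round casting: grey-blue foot (diameter 224 mm) under a steel index ring (diameter 208 mm, top 42 mm above the underside). Origin: centre of the underside, on the vertical turning axis; z up. The ring has a narrow dark slot with 12 brass-rimmed dark holes, 30 degrees apart, on a circle of radius 86 mm about the axis. At the start the plunger is in the hole on the body's -x side
- next_hole (a point): centre of the hole to go to, at the top of the index ring, fixed on dividing_base: 86 mm from the axis, 30 degrees anticlockwise (seen from above) of the hole where the plunger starts
- head_end (a point): upper edge of the inner end of the fixed scribing head that overhangs the watch case: a grey-blue arm 22 mm wide, 99 to 117 mm above dividing_base's underside, from here radially outwards to a column (18 mm thick, 126 mm tall) 122 mm from the turning axis. On dividing_base, in direction 74 degrees from its x axis towards its y axis, 15 mm from the turning axis
- index_table (a joint): turning angle (rad) of the aluminium table (diameter 132 mm, top 58 mm above the base's underside) with its dark index arm, plunger and case holder: 0 at the start, grows anticlockwise seen from above, 0.524 at the next hole. Light friction (about 0.06 N m, under 1 N at the button); stays where it is left. With the plunger up in a hole it is locked, with about 0.01 rad of play either way
- plunger (a joint): how far the plunger is pressed down, m: 0 up (locked in a hole), 0.012 fully down on its stop. A spring lifts it: 3.6 N at the top, 7.2 N fully down. Its round-nosed pin sits in the hole from below, is clear of the ring from about 0.010, and rides under the ring between holes. Let go within about 2 mm of a hole's middle, or pushed over it, it snaps up and centres itself
- plunger_top (a point): middle of the top of the orange round button (diameter 40 mm, 16 mm tall, flat dished top 34 mm across with a rim 2 mm high), on the floor of the dish; 86 mm from the turning axis, 80 mm above the underside of dividing_base when up. It moves down and round with the plunger; its z points up
- nest (a point): middle of the grey case holder's floor on the turning table, on the turning axis, 64 mm above the underside of dividing_base; four white pegs stand 11 mm above it around the case
- watch_case: loose steel watch case, 40 mm across, 9 mm thick, with four lugs and a dark dial, lying in the case holder and riding round with the table; origin: centre of its underside, at nest. Leave it there
- loupe: loose black eye loupe with a green ring, diameter 37 mm, 30 mm tall; origin: centre of its underside. Leave alone
- dust_cover: loose glass dust cover with a knob on a white tray, diameter 84 mm, 62 mm tall; origin: centre of its underside. Leave alone
- driver_stand: loose black screwdriver stand, diameter 72 mm, with seven thin screwdrivers fanning out to 82 mm across at about 112 mm height; origin: centre of its underside. Leave alone
- tweezers: loose steel tweezers lying flat, 130 mm long along x, 8 mm thick; origin: middle of their underside. Leave alone
Things that resemble listed ones, but are neither listed nor needed, are in the scene too. Of the things like the watch_case, leave any that is red, turquoise or yellow; of the rest the smaller one is meant.

How it is judged:
By the outcome, as a careful person would: the job done as asked, in the order asked, and still so for the second after the job is handed in, with the robot touching nothing.
It also fails if it takes over 38 s, if anything falls off the work surface, if the arm or the gripper's body presses on something with over 40 N, if the wrist force passes 120 N, or if a joint passes its speed limit or range.

### The arm

A 6-joint arm with a two-finger parallel gripper is mounted at the origin on the work surface. World frame = base frame: x ahead of the robot, y to its left, z up, the work surface at z = 0. Lengths are in m, angles in rad, forces in N, time in s.
With the tool pointing down it reaches from about 0.225 to 0.875 m from the base axis. Payload 3.4 kg.
Tool frame: the origin (TCP) lies at the centre of the arm's flange, where the gripper is bolted on; the fingertips stand 173 mm ahead of it and the grasp point (between the pads) lies 155 mm ahead of it; z points along the fingers, y is the line along which they close (so a half turn about z gives the same grasp; the last joint's range is limited). The gripper opens to 85 mm and grips with 20 to 120 N. Pads are 22 mm wide; open, the fingers measure 114 mm over their backs; the gripper's body (76 mm by 85 mm) begins 54 mm behind the grasp point. The pads swing forward as they close: fully open they stand 13 mm farther back than shut.
Start: joints at [-0.121, 0.276, 1.505, -0, 1.361, -0.121], TCP at [0.575, -0, 0.405] pointing down, gripper open.
Joint ranges: [-2.89, 2.89], [-0.75, 2.08], [0.22, 2.7], [-1.18, 4.32], [0.11, 2.71], [-2.7, 2.7]. Speed limits (rad/s): [2.57, 2.57, 3.14, 3.14, 3.14, 3.14].

### API

Orientations are given as a rotation vector (axis times angle).
In Python, from rig import state, camera, job_done gives the robot as it stands.
- The arm moves only by the shell command python3 -m jog 'ROWS' [OPENING] [FORCE]. ROWS is text: rows parted by semicolons, each of 6 numbers parted by spaces: the shift along the tool's x, y, z in cm, then the turn, a rotation vector about the tool's x, y, z in degrees. In form: tx ty tz rx ry rz; .... A call has 1 to 20 rows; each row shifts and turns the commanded pose from where the row before left it, along the tool's axes as they then stand; what a row does not reach is not made up. A row lasts 1/12 s, in which the tool goes at most 41.7 mm and 7.16 degrees, less where a joint would pass 70% of its speed; a pose out of reach is approached as far as the arm can. A call with a gripper value outside its range is refused whole. OPENING is the gripper command: -1 is shut, 1 is fully open, values between are in proportion, set as the call begins (- or left out, the last holds). The fingers move at their own pace and stop on an object; FORCE is the grip in N (left out, the last holds). Time passes only in rows, so rows that do not move let the fingers close. It gives the time, the measured TCP pose, the force, the opening and the grip force at its end, in the units of the state.
- state(): the state, without advancing time (a new reading comes with each control period).
- camera(name): name is "scene" or "side" or "wrist"; returns a dict with "color" (400x640x3 uint8, red, green, blue), "z_map" (400x640 float32, m along the optical axis (not along the pixel's ray), 0 where there is no reading), "fx", "fy", "cx", "cy" (pixels), "k1" (the pictures are not rectified: a ray, as slopes to the right and down, at radius r is drawn at 1 + k1 r^2 times it, then the intrinsics apply), "R" (3x3) and "t" (3): a world point X has camera coordinates R X + t; the wrist camera has in their place "mount" (4x4, takes a point from camera to tool coordinates, whose origin is the TCP and whose axes are the flange's). Camera axes: x right, y down, z forward; pixel columns grow to the right and rows downward; lengths in m; the calibration is good to about 2 mm. A picture is of the moment at which its call begins: read the wrist's pose just before it.
- job_done(): hands the job in; it is judged then, once.
The state is a dict: "time": time; "joints": joint angles; "qd": joint speeds; "joint_torque": joint torques, N m; "position": TCP position; "ee_rot": TCP orientation; "wrist_force": force on the tool from outside, world axes, zero at the start; "ft_torque": the same for the moment, N m; "finger_gap": finger opening in m; "gripper_force": force on a finger pad.
Only numpy, scipy, OpenCV 4.12 (cv2) and the standard library are available. Lean on these libraries where they do the work, as an engineer would, in place of code of your own. Each camera call takes 0.05 s, during which the arm holds its last target. There are 200 camera calls.

## Working session

There is one attempt and no reset: what is moved stays moved. The work goes in short steps, Python scripts to look and compute and a shell command to move; the robot and the scene stay as the last step left them, time stands still between calls to the robot, and variables do not carry over. Pictures are saved under pics/ and viewed, at most 10 in all, crops included, and the job is handed in when it is done.

```bash
ls; mkdir -p pics; cat > h.py <<'E'
import numpy as np, cv2
from rig import state, camera
from scipy.spatial.transform import Rotation as Ro
def snap(n):
    s=state(); c=camera(n)
    if 'mount' in c:
        M=np.eye(4); M[:3,:3]=Ro.from_rotvec(s['ee_rot']).as_matrix(); M[:3,3]=s['position']
        c['M']=M@np.array(c['mount'])
    else:
        T=np.eye(4); T[:3,:3]=c['R']; T[:3,3]=c['t']; c['M']=np.linalg.inv(T)
    return c
def ray(c,u,v):
    K=np.array([[c['fx'],0,c['cx']],[0,c['fy'],c['cy']],[0,0,1.]])
    p=cv2.undistortPoints(np.array([[[u,v]]],float),K,np.array([c['k1'],0,0,0,0.]))[0,0]
    return c['M'][:3,3], c['M'][:3,:3]@np.array([p[0],p[1],1])
def onz(c,u,v,z):
    o,d=ray(c,u,v); return o+d*(z-o[2])/d[2]
def cloud(c):
    vv,uu=np.mgrid[0:400,0:640]
    K=np.array([[c['fx'],0,c['cx']],[0,c['fy'],c['cy']],[0,0,1.]])
    p=cv2.undistortPoints(np.stack([uu,vv],-1).reshape(-1,1,2).astype(float),K,np.array([c['k1'],0,0,0,0.])).reshape(400,640,2)
    z=c['z_map'][...,None]
    P=np.concatenate([p*z,z],-1)
    return P@c['M'][:3,:3].T+c['M'][:3,3]
def save(c,n,box=None):
    im=c['color'][...,::-1]
    if box: im=im[box[1]:box[3],box[0]:box[2]]; im=cv2.resize(im,None,fx=box[4],fy=box[4])
    cv2.imwrite('pics/'+n+'.png',im)
def orange(c):
    h=cv2.cvtColor(c['color'],cv2.COLOR_RGB2HSV)
    m=cv2.inRange(h,(5,150,120),(20,255,255))
    n,l,st,ce=cv2.connectedComponentsWithStats(m)
    return [(st[i].tolist(),ce[i].round(1).tolist(),i) for i in range(1,n) if st[i,4]>40],l
E
python3 - <<'E'
from h import *
for n in('scene','wrist'):
    c=snap(n); save(c,n+'0'); P=cloud(c)
    o,l=orange(c)
    for st,ce,i in o: 
        q=P[(l==i)&(c['z_map']>0)]; print(n,st,ce,np.median(q,0).round(4),q.max(0).round(3))
E
```

```text
pics
scene [349, 179, 18, 19, 258] [357.6, 187.8] [0.5086 0.1213 0.0812] [0.528 0.141 0.087]
wrist [325, 12, 22, 23, 210] [335.3, 23.2] [0.5864 0.1544 0.0438] [0.597 0.165 0.046]
wrist [282, 19, 21, 23, 202] [291.7, 30.4] [0.5429 0.1483 0.0438] [0.553 0.158 0.047]
wrist [228, 30, 45, 49, 1707] [249.6, 53.7] [0.5078 0.1212 0.0817] [0.528 0.14  0.086]
wrist [366, 31, 20, 22, 193] [376.0, 41.5] [0.6278 0.1381 0.044 ] [0.637 0.148 0.046]
wrist [391, 70, 20, 20, 124] [402.0, 81.5] [0.6592 0.0989 0.044 ] [0.665 0.112 0.116]
wrist [237, 92, 19, 21, 155] [245.3, 102.4] [0.4914 0.0788 0.0441] [0.501 0.09  0.046]
wrist [394, 114, 19, 19, 87] [404.4, 123.6] [0.6647 0.0559 0.0442] [0.672 0.068 0.046]
wrist [246, 134, 18, 20, 139] [254.2, 143.5] [0.4979 0.0356 0.0441] [0.507 0.046 0.046]
wrist [377, 151, 18, 18, 136] [385.3, 159.1] [0.6455 0.0182 0.0441] [0.655 0.027 0.046]
wrist [578, 157, 62, 198, 2508] [611.5, 259.1] [ 0.9858 -0.1291  0.0062] [0.999 0.014 0.309]
wrist [272, 166, 18, 17, 133] [280.1, 174.1] [0.5253 0.0007 0.0441] [0.535 0.01  0.046]
wrist [345, 175, 19, 16, 132] [353.8, 182.4] [ 0.6104 -0.0088  0.0441] [ 0.621 -0.     0.046]
wrist [307, 180, 19, 17, 126] [316.1, 187.7] [ 0.5665 -0.0154  0.0442] [ 0.577 -0.006  0.045]
wrist [341, 307, 9, 11, 63] [344.7, 312.0] [ 0.5986 -0.1386  0.1071] [ 0.609 -0.136  0.11 ]
```

View pics/scene0.png

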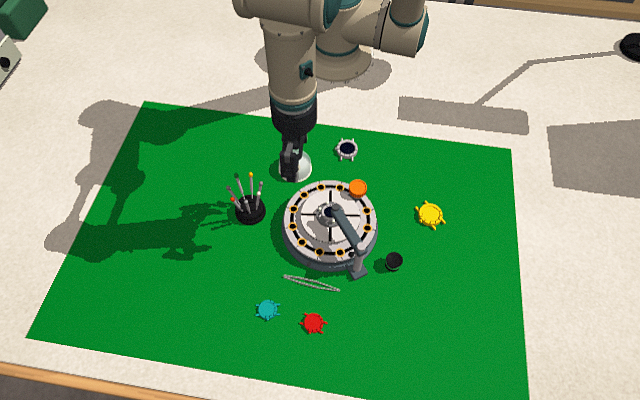

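View pics/wrist0.png

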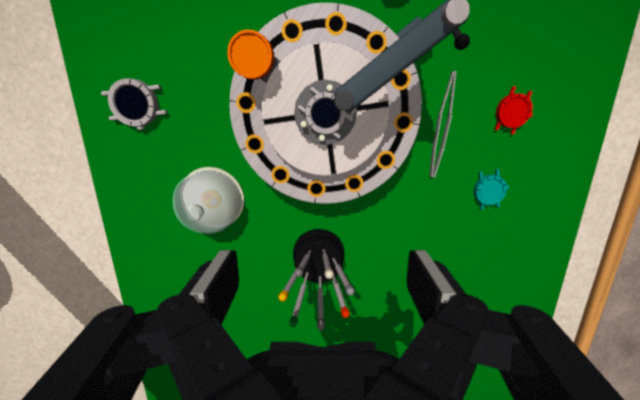

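The wrist view shows the orange button at (250,54) and the table centre near (325,112). The next hole anticlockwise is at (245,102). The scribing head points up and to the right, away from the button's path. I'll fit the hole circle next.

```bash
cat >> h.py <<'E'
from scipy.optimize import least_squares
def fit(c,g=(0.5767,0.0695)):
    o,l=orange(c); H=[]
    h=cv2.cvtColor(c['color'],cv2.COLOR_RGB2HSV)
    for st,ce,i in o:
        p=onz(c,st[0]+(st[2]-1)/2,st[1]+(st[3]-1)/2,0.042)
        if abs(np.hypot(*(p[:2]-g))-.086)<.006 and st[4]<900 and abs(st[2]-st[3])<6: H.append(p[:2])
    H=np.array(H)
    def res(v):
        a=np.arctan2(*(H-v[:2]).T[::-1])-v[2]; a=np.round(a/(np.pi/6))*np.pi/6+v[2]
        return (H-v[:2]-.086*np.c_[np.cos(a),np.sin(a)]).ravel()
    r=least_squares(res,[*g,np.radians(143)],loss='soft_l1',f_scale=.001)
    x,y,a=r.x; b=max(o,key=lambda t:t[0][4] if t[0][2]<130 and t[0][0]+t[0][2]<639 else 0)[0]
    print('n',len(H),'centre',x.round(4),y.round(4),'ang',np.degrees(a).round(2),'rms',np.sqrt(np.mean(r.fun**2)).round(5))
    print('button geom',(x+.086*np.cos(a)).round(4),(y+.086*np.sin(a)).round(4),'seen',onz(c,b[0]+(b[2]-1)/2,b[1]+(b[3]-1)/2,.081).round(4))
E
python3 - <<'E'
from h import *
s=state(); print(Ro.from_rotvec(s['ee_rot']).as_matrix().round(3),s['time'],s['wrist_force'])
fit(snap('wrist')); c=snap('side'); save(c,'side0')
c=snap('scene'); P=cloud(c); print(fit(c))
print(snap('wrist')['mount'])
E
```

```text
[[-0.     1.    -0.002]
 [ 1.     0.     0.   ]
 [ 0.    -0.002 -1.   ]] 0.1 [ 0.35485616  0.19438668 -0.79070944]
n 11 centre 0.5766 0.0692 ang 143.12 rms 0.00043
button geom 0.5078 0.1208 seen [0.5076 0.1212 0.081 ]Traceback (most recent call last):
  File "<stdin>", line 4, in <module>
  File "h.py", line 45, in fit
    r=least_squares(res,[*g,np.radians(143)],loss='soft_l1',f_scale=.001)
    return func(*args, **kwargs)
    vector_fun = VectorFunction(
        fun_wrapped,
    ...<6 lines>...
        workers=workers
    )
    self._update_fun()
    ~~~~~~~~~~~~~~~~^^
    self.f = self.fun_wrapped(xp_copy(self.x))
             ~~~~~~~~~~~~~~~~^^^^^^^^^^^^^^^^^
    return np.atleast_1d(self.fun(x))
                         ~~~~~~~~^^^
    return self.f(x, *self.args, **self.kwargs)
           ~~~~~~^^^^^^^^^^^^^^^^^^^^^^^^^^^^^^
  File "h.py", line 43, in res
    a=np.arctan2(*(H-v[:2]).T[::-1])-v[2]; a=np.round(a/(np.pi/6))*np.pi/6+v[2]
                   ~^~~~~~
ValueError: operands could not be broadcast together with shapes (0,) (2,)
```

View pics/side0.png

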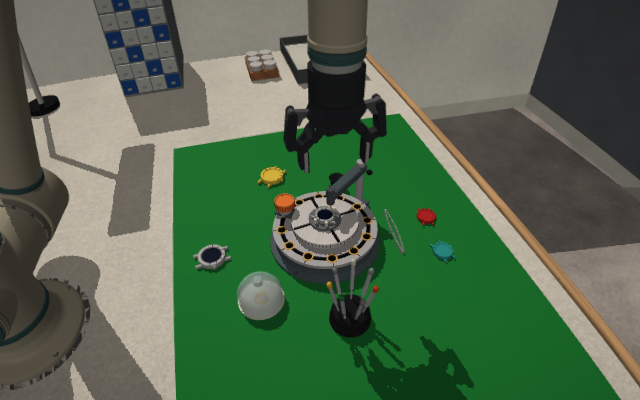

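```bash
python3 -m jog '2 -1.1 1 0 0 0;2 -1.1 1 0 0 0;2 -1.1 1 0 0 0;2 -1.1 1 0 0 0;2 -1.1 1 0 0 0;2.1 -1.2 1 0 0 0;0 0 0 0 0 0;0 0 0 0 0 0;0 0 0 0 0 0;0 0 0 0 0 0;0 0 0 0 0 0;0 0 0 0 0 0' -1 20; python3 - <<'E'
from h import *
s=state(); print(s['time'],s['position'],s['finger_gap'],s['wrist_force'])
c=snap('wrist'); save(c,'wrist1')
o,_=orange(c); print([a[:2] for a in o][:14])
try: fit(c)
except Exception as e: print(e)
E
```

```text
time: 1.25
position: [0.5086, 0.1203, 0.3451]
ee_rot: [2.222, 2.22, 0.001]
wrist_force: [-0.3, 0.6, -0.5]
finger_gap: 0.0001
gripper_force: 0.0
1.25 [0.50859122 0.12032635 0.34506641] 6.265234802950423e-05 [-0.34668176  0.60131918 -0.46683489]
[([396, 142, 23, 22, 201], [407.0, 152.6]), ([348, 149, 23, 21, 198], [359.2, 159.4]), ([439, 160, 21, 21, 189], [449.0, 170.1]), ([296, 174, 50, 64, 2048], [320.3, 200.8]), ([462, 195, 21, 20, 121], [470.5, 202.3]), ([441, 273, 19, 16, 120], [450.9, 280.8])]
n 5 centre 0.5773 0.0692 ang 143.1 rms 0.0004
button geom 0.5085 0.1209 seen [0.507  0.1161 0.081 ]
```

View pics/wrist1.png

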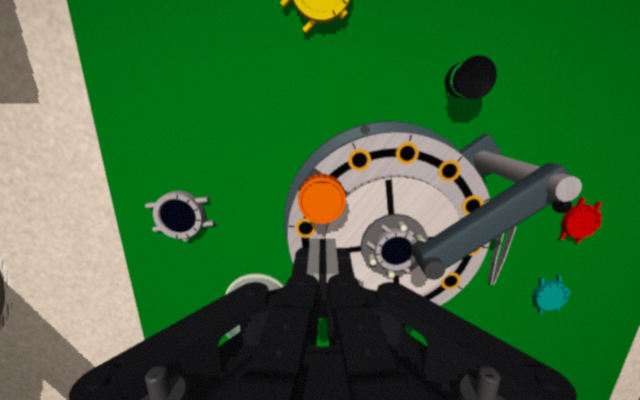

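The shut fingertips at about (322,240) line up in x with the button at (321,198), and the fit agrees with TCP xy to within 1 mm. I'll descend to just above the dish.

```bash
python3 -m jog '0.03 -0.05 2 0 0 0;0 0 2 0 0 0;0 0 2 0 0 0;0 0 1.5 0 0 0;0 0 0.8 0 0 0;0 0 0 0 0 0;0 0 0 0 0 0'; python3 -m jog '0 0 0.3 0 0 0;0 0 0.3 0 0 0;0 0 0.3 0 0 0;0 0 0.3 0 0 0;0 0 0 0 0 0;0 0 0 0 0 0'; python3 - <<'E'
from h import *
c=snap('wrist'); save(c,'wrist2')
c=snap('side'); save(c,'side2',(200,130,400,280,3))
E
```

```text
time: 1.88
position: [0.5079, 0.1211, 0.2619]
ee_rot: [2.222, 2.221, 0.0]
wrist_force: [-0.5, -0.1, 0.4]
finger_gap: -0.0
gripper_force: 0.0
time: 2.38
position: [0.5081, 0.1213, 0.2504]
ee_rot: [2.22, 2.221, 0.003]
wrist_force: [0.2, -0.2, 4.2]
finger_gap: -0.0
gripper_force: 2.6
```

View pics/side2.png

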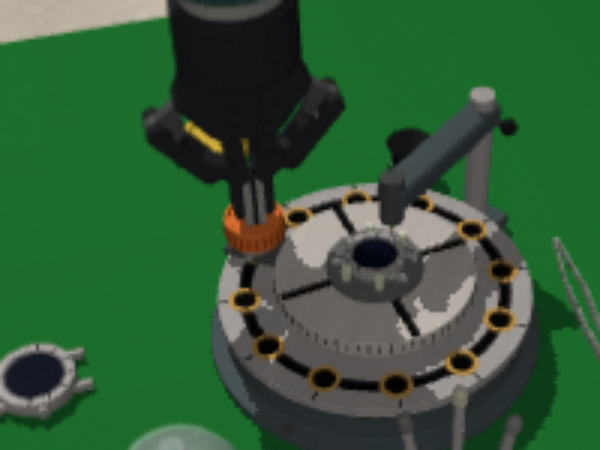

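The tip is inside the dish at image (255,225) and presses with 4.2 N. Next I'll press to the stop.

```bash
python3 -m jog '0 0 0.2 0 0 0;0 0 0.2 0 0 0;0 0 0.2 0 0 0;0 0 0.2 0 0 0;0 0 0.1 0 0 0;0 0 0.05 0 0 0;0 0 0 0 0 0;0 0 0 0 0 0'
```

```text
time: 3.15
position: [0.5083, 0.1218, 0.2433]
ee_rot: [2.22, 2.219, 0.007]
wrist_force: [-3.4, 0.2, 19.5]
finger_gap: -0.0001
gripper_force: 9.9
```

The force is well above the 7.2 N spring, so the plunger is on its stop. I'll swing halfway, 15°, with the tool turning along with the arm, and check.

```bash
python3 -m jog '-0.243 -0.176 0 0 0 -2;-0.243 -0.176 0 0 0 -2;-0.243 -0.176 0 0 0 -2;-0.243 -0.176 0 0 0 -2;-0.243 -0.176 0 0 0 -2;-0.243 -0.176 0 0 0 -2;-0.243 -0.176 0 0 0 -2;0 0 0 0 0 0'; python3 - <<'E'
from h import *
s=state(); p=np.array(s['position']); d=p[:2]-(.577,.0692); print(np.hypot(*d),np.degrees(np.arctan2(*d[::-1]))%360, s['wrist_force'])
c=snap('side'); save(c,'side3',(200,130,400,280,3))
E
```

```text
time: 3.82
position: [0.4975, 0.1033, 0.2433]
ee_rot: [1.932, 2.474, 0.005]
wrist_force: [-3.7, 0.4, 21.5]
finger_gap: -0.0
gripper_force: 10.5
0.08650562646557274 156.7873399303979 [-3.73817199  0.39288887 21.51492547]
```

View pics/side3.png

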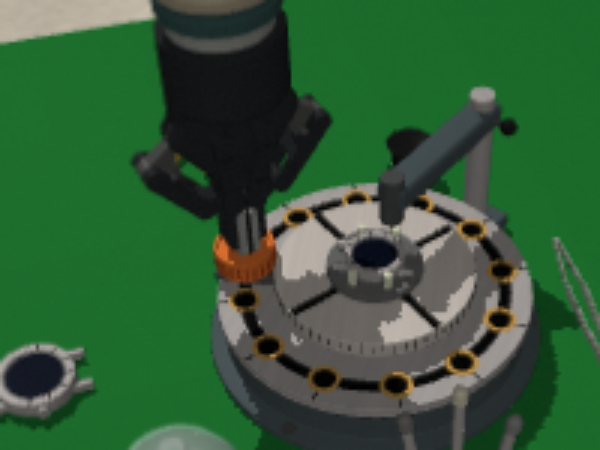

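The button, now at (245,255), and the table spokes have turned together, about 14°. I'll finish the swing.

```bash
python3 -m jog '-0.243 -0.176 0 0 0 -2;-0.243 -0.176 0 0 0 -2;-0.243 -0.176 0 0 0 -2;-0.243 -0.176 0 0 0 -2;-0.243 -0.176 0 0 0 -2;-0.243 -0.176 0 0 0 -2;-0.243 -0.176 0 0 0 -2;-0.243 -0.176 0 0 0 -2;0 0 0 0 0 0;0 0 0 0 0 0'; python3 - <<'E'
from h import *
s=state(); p=np.array(s['position']); d=p[:2]-(.577,.0692); print(np.hypot(*d),np.degrees(np.arctan2(*d[::-1]))%360, s['wrist_force'])
c=snap('side'); save(c,'side4',(200,130,400,280,3))
c=snap('wrist'); save(c,'wrist4')
o,_=orange(c); print([a[:2] for a in o][:14])
E
```

```text
time: 4.7
position: [0.4913, 0.0801, 0.2433]
ee_rot: [1.569, 2.718, 0.003]
wrist_force: [-4.2, -0.5, 22.1]
finger_gap: -0.0001
gripper_force: 11.2
0.0864282912984003 172.78613382782865 [-4.24459765 -0.50532732 22.10563205]
[([437, 165, 36, 33, 481], [454.2, 181.1]), ([363, 176, 35, 32, 468], [379.8, 191.2]), ([501, 192, 34, 32, 432], [517.2, 207.2]), ([285, 211, 74, 60, 2128], [321.7, 234.8]), ([532, 244, 32, 29, 361], [547.6, 257.7]), ([532, 302, 25, 25, 220], [545.4, 313.1])]
```

View pics/side4.png

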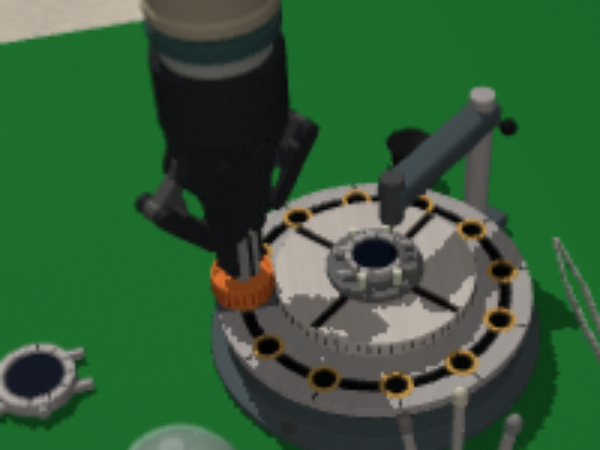

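The button is at (243,282), over the target hole, with the tip at 172.8° against the 172.6–173.1° wanted. I'll release slowly and check the force partway up.

```bash
python3 -m jog '0 0 -0.2 0 0 0;0 0 -0.2 0 0 0;0 0 -0.2 0 0 0;0 0 -0.2 0 0 0;0 0 -0.1 0 0 0;0 0 0 0 0 0;0 0 0 0 0 0'; python3 -m jog '0 0 -0.2 0 0 0;0 0 -0.2 0 0 0;0 0 -0.3 0 0 0;0 0 -0.5 0 0 0;0 0 -1 0 0 0;0 0 -2 0 0 0;0 0 -2 0 0 0;0 0 -2 0 0 0;0 0 0 0 0 0;0 0 0 0 0 0'; python3 - <<'E'
from h import *
c=snap('wrist'); save(c,'wrist5'); P=cloud(c)
o,l=orange(c)
for st,ce,i in o: 
    q=P[(l==i)&(c['z_map']>0)]; print(st,ce,np.median(q,0).round(4))
fit(c)
c=snap('side'); save(c,'side5',(200,130,400,280,3)); P=cloud(c); o,l=orange(c)
for st,ce,i in o:
    if st[4]>150: q=P[(l==i)&(c['z_map']>0)]; print(st,ce,np.percentile(q[:,2],90).round(4))
E
```

```text
time: 5.38
position: [0.4914, 0.0801, 0.2501]
ee_rot: [1.57, 2.719, 0.002]
wrist_force: [0.4, -0.3, 5.6]
finger_gap: 0.0002
gripper_force: 2.6
time: 6.22
position: [0.4907, 0.08, 0.3317]
ee_rot: [1.57, 2.72, 0.001]
wrist_force: [0.0, -0.9, 0.9]
finger_gap: 0.0001
gripper_force: 0.0
[401, 146, 24, 22, 222] [412.3, 156.4] [0.5423 0.1489 0.044 ]
[351, 153, 24, 22, 220] [362.1, 163.6] [0.5072 0.1213 0.044 ]
[445, 165, 23, 21, 210] [456.1, 175.0] [0.5867 0.1549 0.044 ]
[298, 179, 51, 59, 2110] [322.6, 205.6] [0.4905 0.0806 0.0817]
[470, 201, 21, 22, 185] [479.8, 211.3] [0.6273 0.1383 0.044 ]
[296, 228, 13, 17, 54] [300.4, 238.9] [0.4956 0.028  0.0442]
[469, 244, 21, 16, 125] [479.1, 250.4] [0.6514 0.1074 0.0439]
[598, 363, 42, 37, 524] [622.2, 384.3] [0.9839 0.0381 0.0061]
n 6 centre 0.5771 0.0694 ang 143.14 rms 0.00142
button geom 0.5083 0.121 seen [0.4917 0.0788 0.081 ]
[270, 208, 21, 20, 264] [279.7, 216.1] 0.0828
```

View pics/side5.png

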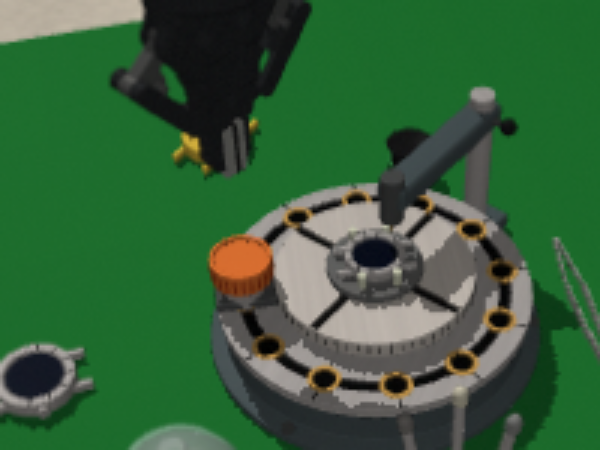

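View pics/wrist5.png

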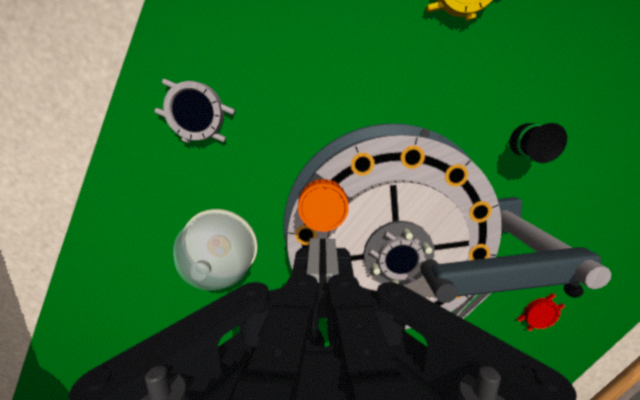

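The button has sprung back to its full height (0.0817 m, the same as at the start). It sits in the next hole, the old hole (362,164) is empty, and the watch case is still in its holder.

```bash
python3 -c "
from rig import *
print(state()['qd']); print(job_done())"
```

```text
[-0.00092086  0.00883473  0.00917246 -0.00120356 -0.0031067   0.00060218]
the job is handed in; nothing more can be done
None
```

The dividing table is indexed one hole anticlockwise with the plunger sprung back up in the next hole, nothing else was disturbed, and the job was handed in at about 6.3 s.

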